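# Slide the culture plate to the reading stop

## Task

Set the plate reader for a reading: with the fingertips, press down the orange pad in the middle of the slider to free its brake, and keeping it pressed push the slider along its rail until it rests against the green stop. Then let the pad come up so that the brake holds it there. Do not force the slider along while the brake grips, do not pick up or touch the dish that rides on it, and leave everything else on the bench where it is.

Things in the scene. Friction and masses are not known exactly. Their poses are not given: they have to be found in the camera images.
- stage: Plate reader: fixed grey bed 220 mm (own x) by 540 mm (own y), top 30 mm above the bench, with a 40 mm wide aluminium rail along its own y axis (rail axis at own x = -55 mm, rail top 42 mm above the bench) and a pale window beside it. Origin at the centre of its underside, on the bench. Its place and yaw vary.
- carriage: The slider: black, 60 mm wide (own x), 120 mm long (own y), on the rail; orange brake pad in its middle, clear platform with the dish on its +x side. Origin on the rail axis at mid-length, on its underside, 44 mm above the bench. Moves only along its own y, either way. At both ends a block (own y 32 to 60 mm) rises to 72 mm above the bench; the block's outer face meets the stop.
- pad_top (a point): Centre of the top of the orange press pad (58 x 58 mm, yellow dot in its middle) in the slider's middle; 64 mm above the bench at rest; moves with the pad. The slider's end blocks stand 8 mm above it, so a fingertip on the pad is in a 64 mm long trough (along the rail) open towards own +x and -x. Axes as the slider's.
- pad (a joint): How far the brake pad is pressed down, m: 0 at rest, 0.005 fully down (hard stop). A spring pushes it up: 10 N to start it, 12.5 N fully down. At rest the brake holds the slider against a push of about 14 N; from about 1 mm down it is free and slides with 1 to 2 N; it grips again when the pad comes up.
- stop_green: The marked stop: green block clamped across the rail, 56 mm (own x) by 24 mm along the rail (own y), top 66 mm above the bench, small dark screw head on it to 76 mm. Origin at the centre of its underside, on the rail axis, 30 mm above the bench. At either end of the rail. The slider touches it when their origins are 72 mm apart horizontally (60 + 12 mm).
- stop_white: The other stop: the same block in white, at the other end of the rail. Not the one wanted.
- nest (a point): Centre of the round nest on the slider's platform, on the surface on which the dish stands, 100 mm from the slider's origin along its own +x, 50 mm above the bench. The nest's rim is 6 mm high and leaves the dish 2 mm play.
- dish: Closed culture dish with red agar, 90 mm across, 14 mm tall, 50 g, standing loose in the nest; its top is 64 mm above the bench. Its near edge is 25 mm from the pad's edge. Origin at the centre of its underside.
- dishes_red: Stack of six closed culture dishes, red, 90 mm across, 84 mm tall. Bystander: leave it where it is. Origin at the centre of its underside.
- dishes_amber: Stack of three closed culture dishes, amber, 90 mm across, 42 mm tall. Bystander: leave it where it is. Origin at the centre of its underside.
- amber_bottle: Amber glass bottle with a brass-coloured cap, 60 mm across, 120 mm tall. Bystander: leave it where it is. Origin at the centre of its underside.
- vial: Small clear vial with a blue cap, 28 mm across, 45 mm tall, standing on the reader's bed near its +y end. Bystander: leave it where it is. Origin at the centre of its underside.
- small_dish: Small closed dish, 55 mm across, 12 mm tall, lying on the reader's bed near its -y end. Bystander: leave it where it is. Origin at the centre of its underside.
- tube_rack: White rack of plugged test tubes, 200 x 70 mm, 120 mm tall. Bystander: leave it where it is. Origin at the centre of its underside.
- forceps: Steel forceps lying flat, 120 x 14 mm, 6 mm high. Bystander: leave it where it is. Origin at the centre of its underside.
There are look-alikes about, which are no part of the job. Of the things that look like the dish, the smallest one is meant.

How it is judged (in metres and radians):
On the way, in this order (a step that is already met when the one before it is completed fails the run):
1. the pad is pressed down at least 2.5 mm while the slider is still within 20 mm of its start (value of joint pad above 0.0025 m and distance of carriage from where it was at the start of the episode below 0.02 m), for 0.05 s.
2. the slider is pushed up to the green stop with the pad held down (horizontal distance between carriage and stop_green below 0.076 m and value of joint pad above 0.001 m), for 0.05 s.
At the end, for the whole second after the job is handed in: The slider rests against the green stop (gap under 4 mm), still, with its pad up again and the brake holding; the dish sits flat in its nest (within 5 mm of the centre, not raised more than 3 mm) (horizontal distance between carriage and stop_green below 0.076 m and value of joint pad below 0.001 m and linear speed of carriage below 0.005 m/s and horizontal distance between dish and nest below 0.005 m and z of dish in the frame of nest below 0.003 m); the robot touches nothing.
It fails at once if the slider is forced along (over 20 mm/s, more than 5 mm from its start) while the brake grips (value of joint pad below 0.0005 m and linear speed of carriage above 0.02 m/s and distance of carriage from where it was at the start of the episode above 0.005 m).
It fails at once if the dish is touched by the robot (contact force between any of the fingers, the arm and dish above 0.3 N).
It fails at once if the dish is lifted or knocked out of its nest (horizontal distance between dish and nest above 0.01 m or z of dish in the frame of nest above 0.008 m).
It fails at once if a bystander is moved more than 15 mm (distance of any of dishes_red, dishes_amber, amber_bottle, vial, small_dish, tube_rack, forceps from where it was at the start of the episode above 0.015 m).
It also fails if it takes over 38 s, if anything falls off the work surface, if the arm or the gripper's body presses on something with over 40 N, if the wrist force passes 120 N, or if a joint passes its speed limit or range.

## Robot

A 7-joint arm with a two-finger parallel gripper is mounted at the origin on the work surface. World frame = base frame: x ahead of the robot, y to its left, z up, the work surface at z = 0. Lengths are in mm, angles in rad, forces in N, time in s.
With the tool pointing down it reaches from about 425 to 825 mm from the base axis. Payload 3.6 kg.
Tool frame: the origin (TCP) lies between the finger pads; the fingertips stand 11 mm ahead of it and the grasp point (between the pads) lies 8 mm behind it; z points along the fingers, y is the line along which they close (so a half turn about z gives the same grasp; the last joint's range is limited). The gripper opens to 93 mm and grips with 3 to 60 N. Pads are 15 mm wide; open, the fingers measure 128 mm over their backs; the gripper's body (75 mm by 188 mm) begins 65 mm behind the grasp point.
Start: joints at [-1.216, 0.615, -0.013, 1.423, 0.008, 1.103, -0.04], TCP at [242.15, 603.18, 229.64] pointing down, gripper open.
Joint ranges: [-3.12, 3.12], [-0.3, 2.06], [-1.34, 1.32], [0.26, 2.42], [-1.36, 4.5], [0.01, 1.98], [-2.84, 2.84]. Speed limits (rad/s): [2.79, 2.79, 3.14, 3.14, 3.14, 3.14, 3.14].

## Interface

Orientations are given as a unit quaternion [x, y, z, w].
In Python, from rig import ctrl gives the robot as it stands.
- The arm moves only by the shell command python3 -m creep 'ROWS' [FORCE]. ROWS is JSON, one flat list of numbers, 5 for each row, row after row: the gripper command: -1 is shut, 1 is fully open, values between are in proportion, then the shift along the tool's x, y, z in cm, then the turn about the tool's z in rad. A call has 1 to 20 rows; each row is the pose to reach, as a shift and turn from the pose commanded when the call began, along the tool's axes at that moment; what a row does not reach only later rows make up. A row lasts 1/10 s, in which the tool goes at most 50 mm and 8.59 degrees, less where a joint would pass 70% of its speed; a pose out of reach is approached as far as the arm can. A call with a gripper value outside its range is refused whole. The fingers move at their own pace and stop on an object; FORCE is the grip in N (left out, the last holds). Time passes only in rows, so rows that repeat a pose let the fingers close. It gives the time, the measured TCP pose, the force, the opening and the grip force at its end, in the units of the state.
- ctrl.observe(): the state, without advancing time (a new reading comes with each control period).
- ctrl.camera(name): name is "side" or "top"; returns a dict with "color" (420x560x3 uint8, blue, green, red), "vfov" (degrees; the focal length in pixels is half the picture's height over the tangent of half this angle, whatever the lens; pixels are square), "cx", "cy" (the principal point, pixels), "R" (3x3) and "t" (3): a world point X has camera coordinates R X + t. Camera axes: x right, y down, z forward; pixel columns grow to the right and rows downward; lengths in mm; the calibration is good to about 2 mm. A picture is of the moment at which its call begins. There is no depth.
- ctrl.sign_off(): hands the job in; it is judged then, once.
The state is a dict: "clock": time; "qpos": joint angles; "joint_velocities": joint speeds; "joint_efforts": joint torques, N m; "ee_pos": TCP position; "tool_rot": TCP orientation; "wrist_force": force on the tool from outside, world axes, zero at the start; "moment": the same for the moment, N m; "opening": finger opening in mm; "grip_force": force on a finger pad.
Only numpy, scipy, OpenCV 4.12 (cv2) and the standard library are available. Lean on these libraries where they do the work, as an engineer would, in place of code of your own. Each camera call takes 0.05 s, during which the arm holds its last target. There are 200 camera calls.

## Working session

There is one attempt and no reset: what is moved stays moved. The work goes in short steps, Python scripts to look and compute and a shell command to move; the robot and the scene stay as the last step left them, time stands still between calls to the robot, and variables do not carry over. Pictures are saved under pics/ and viewed, at most 10 in all, crops included, and the job is handed in when it is done.

```bash
ls; mkdir -p pics; python3 - <<'E'
from rig import ctrl
import cv2,pickle
s=ctrl.observe();print(s)
d={}
for n in("top","side"):
    c=ctrl.camera(n);cv2.imwrite(f"pics/{n}0.png",c["color"]);d[n]=c
    print(n,c["vfov"],c["cx"],c["cy"],c["R"],c["t"],c.keys())
pickle.dump(d,open("c0.pkl","wb"))
E
```

```text
pics
{'clock': 0.0, 'qpos': array([-1.21551056,  0.61596334, -0.01258467,  1.42490793,  0.00811333,
        1.10341707, -0.04038639]), 'joint_velocities': array([ 0.0005634 , -0.00024394, -0.00040615, -0.00241929,  0.00011232,
        0.001507  ,  0.00082376]), 'joint_efforts': array([ 2.44243583e-04, -4.58934438e+01,  2.09222166e-01, -1.65743262e+01,
       -6.11203001e-02,  2.05216196e-02,  2.36625765e-04]), 'ee_pos': array([241.89697025, 602.47313522, 228.44963242]), 'tool_rot': array([ 1.89705861e-01,  9.81840077e-01, -1.30473355e-03, -2.16599309e-04]), 'wrist_force': array([0.0896768 , 0.1083701 , 0.71373546]), 'moment': array([-0.01265777, -0.01750182, -0.03529954]), 'grip_force': 0.0, 'opening': 92.90176042698411}
top 50.858359766865206 278.583533324068 211.52856823169697 [[ 0.00989588 -0.9998963  -0.0104622 ]
 [-0.98369572 -0.00785562 -0.1796692 ]
 [ 0.17956838  0.01206961 -0.98367145]] [ -27.75643094  528.42403739 1173.90662934] dict_keys(['color', 'vfov', 'cx', 'cy', 'R', 't'])
side 46.72496944923331 281.0700565032065 209.37552310787788 [[-0.97894508 -0.2028567   0.02270868]
 [-0.12064305  0.48525368 -0.86601046]
 [ 0.16465655 -0.85051633 -0.49950996]] [ 503.99154298  134.5397999  1318.58115381] dict_keys(['color', 'vfov', 'cx', 'cy', 'R', 't'])
```

View pics/top0.png

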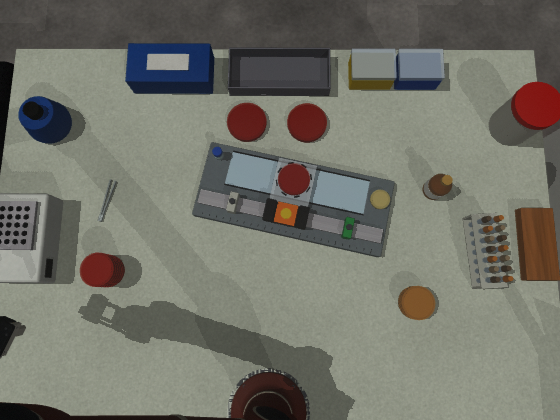

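View pics/side0.png

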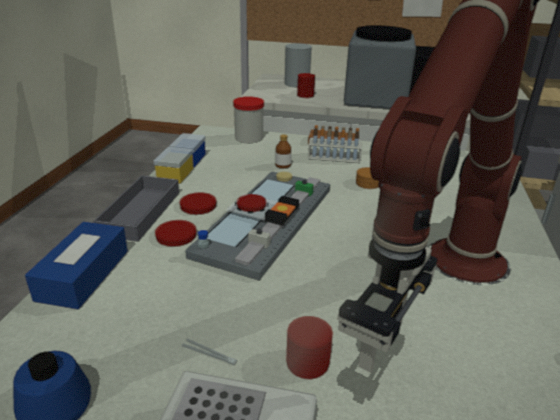

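Top view: the slider's dish is at (294,180). Look-alikes are the red dishes at (247,122) and (307,123), which are bigger and on the bench, and the red stack at (102,270). The orange pad is at (286,213). The green stop is at (349,227), towards world -y, and the white stop is at (233,201). The vial at (217,152) marks own +y, so the push is along own -y.

```bash
cat > h.py <<'E'
import numpy as np,cv2
def ray(c,u,v,z):
    f=210/np.tan(np.radians(c["vfov"]/2))
    d=c["R"].T@np.array([(u-c["cx"])/f,(v-c["cy"])/f,1.]);o=-c["R"].T@c["t"]
    return o+d*(z-o[2])/d[2]
def pix(c,X):
    f=210/np.tan(np.radians(c["vfov"]/2));p=c["R"]@np.array(X,float)+c["t"]
    return f*p[0]/p[2]+c["cx"],f*p[1]/p[2]+c["cy"]
def blob(c,lo,hi,box):
    h=cv2.cvtColor(c["color"],cv2.COLOR_BGR2HSV);m=cv2.inRange(h,lo,hi)
    k=np.zeros_like(m);x0,y0,x1,y1=box;k[y0:y1,x0:x1]=255;m&=k
    n,l,s,ce=cv2.connectedComponentsWithStats(m)
    i=1+np.argmax(s[1:,4]);cn=cv2.findContours((l==i).astype(np.uint8),0,2)[0][0]
    return ce[i],s[i],cv2.minAreaRect(cn)
E
python3 - <<'E'
import pickle,cv2,numpy as np
from h import *
d=pickle.load(open("c0.pkl","rb"))
for n,bp,bg in(("top",(255,190,320,240),(330,205,370,250)),("side",(250,190,320,235),(290,175,325,200))):
    c=d[n]
    for nm,lo,hi,b,z in(("pad",(5,150,120),(32,255,255),bp,64),("green",(45,90,40),(85,255,255),bg,66)):
        ce,s,r=blob(c,lo,hi,b);print(n,nm,ce,s,r,ray(c,*ce,z).round(1), ray(c,*r[0],z).round(1))
c=d["top"]
v=cv2.resize(c["color"][130:270,180:410],None,fx=3.4,fy=3.4,interpolation=cv2.INTER_CUBIC)
cv2.imwrite("pics/crop.png",v)
E
```

```text
top pad [285.5391924  213.23990499] [274 202  24  24 421] ((285.51763916015625, 213.17059326171875), (20.391464233398438, 20.499929428100586), 12.528807640075684) [521.1 -42.2  64. ] [521.3 -42.2  64. ]
top green [347.68862275 227.75449102] [342 217  13  22 167] ((347.86541748046875, 227.67308044433594), (9.021340370178223, 21.376657485961914), 11.309932708740234) [ 482.3 -210.4   66. ] [ 482.5 -210.8   66. ]
side pad [282.96178344 207.78343949] [272 203  22  12 157] ((282.64056396484375, 207.5432586669922), (20.07136344909668, 9.190183639526367), 17.10272979736328) [519.7 -43.3  64. ] [520.9 -44.5  64. ]
side green [304.12727273 186.98181818] [295 181  18  15 165] ((304.0500183105469, 187.3500213623047), (18.657434463500977, 11.384199142456055), 18.43494987487793) [ 480.8 -184.4   66. ] [ 480.7 -181.8   66. ]
```

View pics/crop.png

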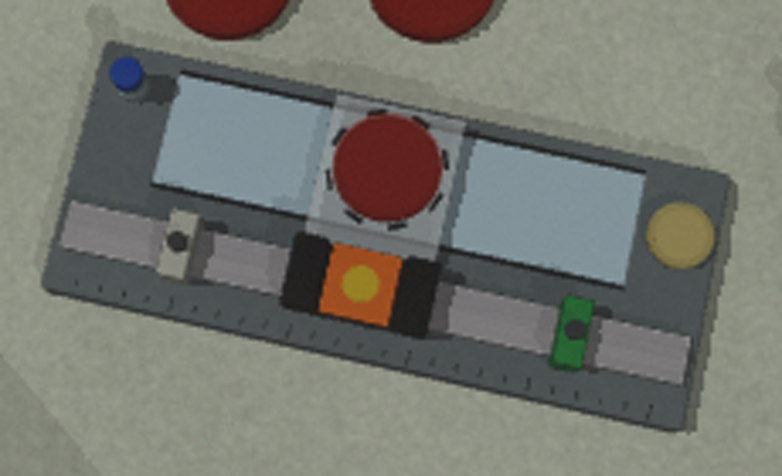

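The crop confirms the slider, the dish in its nest and the green stop. Target pad is about (521,-42), the stop (482,-211), and the travel about 101 mm. I'm going above the pad now, fingers shut, with tool y along the rail.

```bash
python3 -m creep '[-1,-1,-1,0,0, -1,-3,-3,0,0, -1,-6,-6,0,0, -1,-9,-9,0,0, -1,-12,-12,0,-0.03, -1,-15,-15,0,-0.06, -1,-18,-18,0,-0.09, -1,-21,-21,0,-0.12, -1,-24,-24,0,-0.157, -1,-27,-27,0,-0.157, -1,-30,-30,0,-0.157, -1,-33,-33,0,-0.157, -1,-36,-36,1,-0.157, -1,-39,-39,2,-0.157, -1,-42,-42,3,-0.157, -1,-45,-44.5,4,-0.157, -1,-47.5,-47,5,-0.157, -1,-49,-48.7,6,-0.157, -1,-49.9,-49.5,7,-0.157, -1,-49.9,-49.5,7,-0.157]' 20
```

```text
clock: 2.1
ee_pos: [520.1, -43.4, 158.1]
tool_rot: [0.114, 0.994, -0.0, -0.002]
wrist_force: [-0.5, 0.5, -0.5]
opening: 0.4
grip_force: 0.0
```

```bash
python3 - <<'E'
import pickle,cv2,numpy as np
from h import *
from rig import ctrl
from scipy.spatial.transform import Rotation as R
d={}
for n in("top","side"):
    d[n]=ctrl.camera(n)
s=ctrl.observe();M=R.from_quat(s["tool_rot"]).as_matrix()
print(s["clock"],s["ee_pos"],M.round(4),s["opening"],s["wrist_force"])
c=d["side"];cv2.imwrite("pics/s1.png",cv2.resize(c["color"][120:290,170:400],None,fx=3.4,fy=3.4))
for p in((521,-42.5,64),(482.4,-211,66),s["ee_pos"]):print(pix(c,p))
c=pickle.load(open("c0.pkl","rb"))["top"]
h=cv2.cvtColor(c["color"],cv2.COLOR_BGR2HSV)
# yaw from window edges and white-stop
for p in((233,201),):print(ray(c,*p,66))
# bed near edge points from crop
for a in((45,292),(685,430),(110,43),(733,178)):print(ray(c,180+a[0]/3.4,130+a[1]/3.4,30).round(1))
E
```

```text
2.2 [520.35470228 -40.51700136 159.40444693] [[-9.752e-01  2.213e-01 -1.300e-03]
 [ 2.213e-01  9.752e-01  1.200e-03]
 [ 1.500e-03  9.000e-04 -1.000e+00]] 0.30221539958166216 [ 1.1968692  -0.87653416  0.87098132]
(np.float64(282.46303984280036), np.float64(207.86958785685945))
(np.float64(305.0078785317759), np.float64(183.18598624531458))
(np.float64(283.3707638789334), np.float64(178.63290023435025))
[553.62668002 101.88223551  66.        ]
[517.5 216.7  30. ]
[ 408.6 -306.9   30. ]
[733.  170.9  30. ]
[ 618.5 -353.4   30. ]
```

View pics/s1.png

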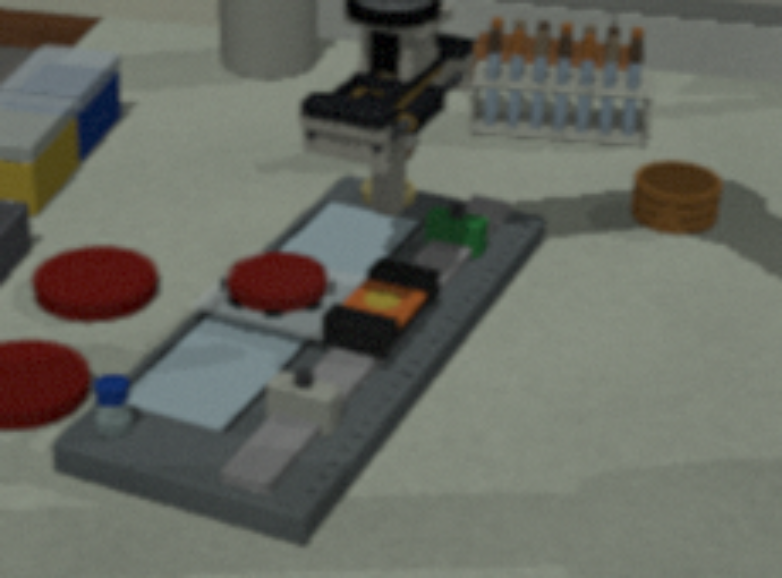

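The fingers hang over the pad, which projects to crop pixel (382,299), and the finger pixel matches the prediction. Descending.

```bash
python3 -m creep '[-1,0,0,1,0, -1,0,0,2,0, -1,0,0,3,0, -1,0,0,4,0, -1,0,0,5,0, -1,0,0,6,0, -1,0,0,6.8,0, -1,0,0,7.4,0, -1,0,0,7.8,0, -1,0,0,8.1,0, -1,0,0,8.3,0, -1,0,0,8.3,0, -1,0,0,8.3,0]'
```

```text
clock: 3.5
ee_pos: [521.0, -42.1, 76.9]
tool_rot: [0.112, 0.994, -0.0, 0.0]
wrist_force: [-0.6, -0.6, 1.1]
opening: 0.3
grip_force: 0.0
```

```bash
python3 - <<'E'
import cv2
from h import *
from rig import ctrl
c=ctrl.camera("side");s=ctrl.observe()
print(s["clock"],s["ee_pos"],s["wrist_force"])
cv2.imwrite("pics/s2.png",cv2.resize(c["color"][150:250,220:350],None,fx=6,fy=6,interpolation=cv2.INTER_CUBIC))
E
```

```text
3.55 [521.03668378 -42.11322584  76.92962412] [-0.2288511   0.57021355  0.41170021]
```

View pics/s2.png

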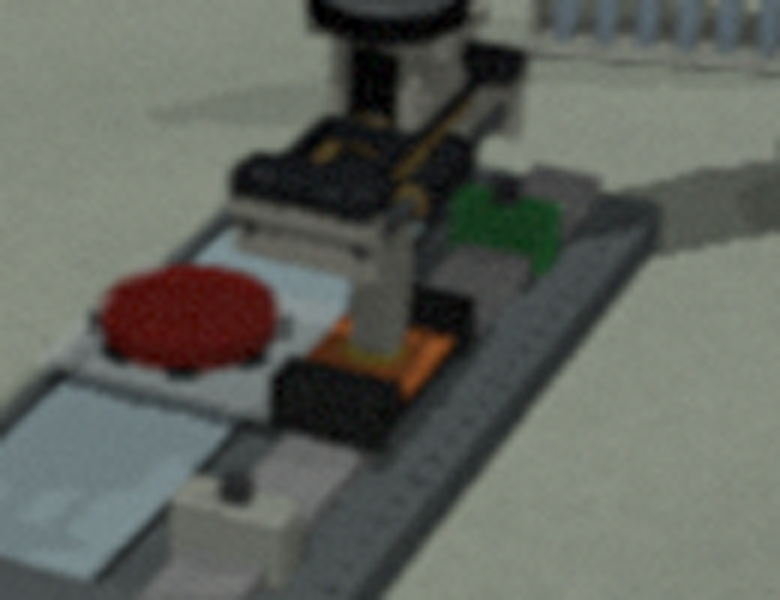

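The fingertip is just over the yellow dot at crop pixel (380,355), clear of both end blocks and the dish. Pressing slowly.

```bash
python3 -m creep '[-1,0,0,0.1,0, -1,0,0,0.2,0, -1,0,0,0.3,0, -1,0,0,0.4,0, -1,0,0,0.5,0, -1,0,0,0.5,0]'
```

```text
clock: 4.15
ee_pos: [521.0, -42.1, 73.0]
tool_rot: [0.112, 0.994, 0.0, 0.0]
wrist_force: [-2.4, -0.1, 10.5]
opening: 0.5
grip_force: 5.3
```

```bash
python3 -m creep '[-1,0,0,0.1,0, -1,0,0,0.2,0, -1,0,0,0.3,0, -1,0,0,0.3,0, -1,0,0,0.3,0]'
```

```text
clock: 4.65
ee_pos: [521.0, -42.1, 70.3]
tool_rot: [0.112, 0.994, 0.0, 0.0]
wrist_force: [-2.6, 0.2, 12.0]
opening: 0.3
grip_force: 5.9
```

```bash
python3 -m creep '[-1,0,0,0.1,0, -1,0,0,0.2,0, -1,0,0,0.2,0]'
```

```text
clock: 4.95
ee_pos: [521.1, -42.1, 70.1]
tool_rot: [0.112, 0.994, 0.0, 0.001]
wrist_force: [-5.5, 1.0, 23.9]
opening: 0.5
grip_force: 12.3
```

Pad is fully down on its hard stop at 24 N. Now pushing along tool -y.

```bash
python3 -m creep '[-1,0,-0.2,0,0, -1,0,-0.5,0,0, -1,0,-1,0,0, -1,0,-1.5,0,0, -1,0,-2,0,0, -1,0,-2.5,0,0, -1,0,-3,0,0, -1,0,-3.5,0,0, -1,0,-4,0,0, -1,0,-4,0,0]'
```

```text
clock: 5.95
ee_pos: [512.5, -81.7, 70.1]
tool_rot: [0.113, 0.994, -0.0, 0.001]
wrist_force: [-5.9, 2.0, 23.8]
opening: 0.2
grip_force: 12.0
```

```bash
python3 - <<'E'
import cv2
from h import *
from rig import ctrl
c=ctrl.camera("side");s=ctrl.observe()
print(s["clock"],s["ee_pos"],s["wrist_force"])
cv2.imwrite("pics/s3.png",cv2.resize(c["color"][150:250,220:350],None,fx=6,fy=6,interpolation=cv2.INTER_CUBIC))
E
```

```text
6.0 [512.47058689 -81.71968762  70.11405794] [-5.14726297  0.732915   22.99375904]
```

View pics/s3.png

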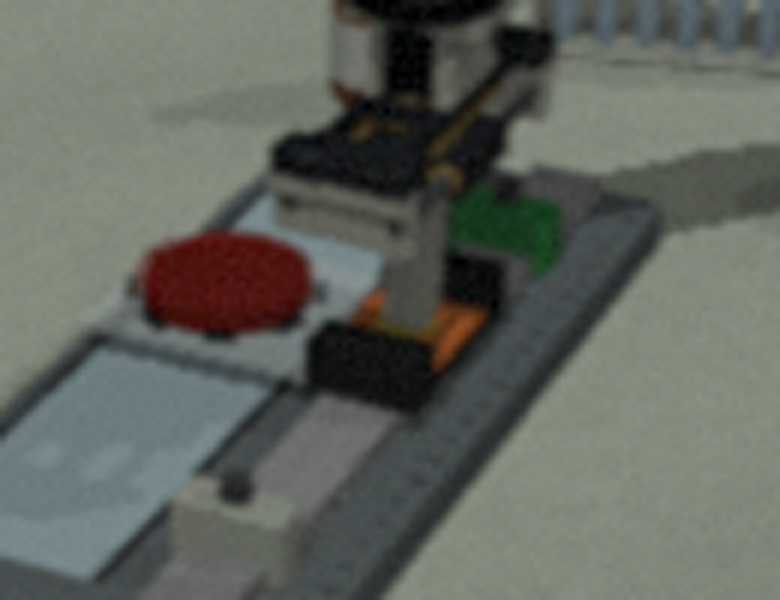

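The slider follows the finger, which still sits on the pad at (415,325). The green stop at (505,230) is about 60 mm ahead.

```bash
python3 -m creep '[-1,0,-0.2,0,0, -1,0,-0.5,0,0, -1,0,-1,0,0, -1,0,-1.5,0,0, -1,0,-2,0,0, -1,0,-2.5,0,0, -1,0,-3,0,0, -1,0,-3.5,0,0, -1,0,-4,0,0, -1,0,-4.5,0,0, -1,0,-4.8,0,0, -1,0,-5,0,0, -1,0,-5,0,0]'
```

```text
clock: 7.3
ee_pos: [501.9, -130.3, 70.1]
tool_rot: [0.112, 0.994, -0.0, 0.002]
wrist_force: [-4.9, 1.6, 23.0]
opening: 0.6
grip_force: 11.6
```

```bash
python3 -m creep '[-1,0,-0.2,0,0, -1,0,-0.4,0,0, -1,0,-0.6,0,0, -1,0,-0.8,0,0, -1,0,-0.8,0,0]'
```

```text
clock: 7.8
ee_pos: [500.2, -138.0, 70.1]
tool_rot: [0.112, 0.994, -0.0, 0.002]
wrist_force: [-4.8, 1.0, 23.2]
opening: 0.5
grip_force: 11.5
```

Not at the stop yet: 98 mm travelled and no force rise.

```bash
python3 -m creep '[-1,0,-0.1,0,0, -1,0,-0.2,0,0, -1,0,-0.3,0,0, -1,0,-0.4,0,0, -1,0,-0.4,0,0]'
```

```text
clock: 8.3
ee_pos: [499.4, -141.6, 70.1]
tool_rot: [0.112, 0.994, -0.0, 0.002]
wrist_force: [-4.5, 1.8, 23.2]
opening: 0.6
grip_force: 11.5
```

```bash
python3 -m creep '[-1,0,-0.1,0,0, -1,0,-0.2,0,0, -1,0,-0.3,0,0, -1,0,-0.4,0,0, -1,0,-0.4,0,0]'
```

```text
clock: 8.8
ee_pos: [499.4, -141.7, 70.1]
tool_rot: [0.111, 0.994, 0.002, 0.002]
wrist_force: [-2.5, 6.9, 23.2]
opening: 0.7
grip_force: 11.7
```

The position has stalled at -141.7 and the lateral force rose to 7 N, so the slider is against the stop. Easing half the push, then lifting straight up.

```bash
python3 -m creep '[-1,0,0.1,0,0, -1,0,0.2,0,0, -1,0,0.2,-0.2,0, -1,0,0.2,-0.4,0, -1,0,0.2,-0.6,0, -1,0,0.2,-0.8,0, -1,0,0.2,-1.0,0, -1,0,0.2,-1.3,0, -1,0,0.2,-2,0, -1,0,0.2,-3,0, -1,0,0.2,-5,0, -1,0,0.2,-7,0, -1,0,0.2,-9,0, -1,0,0.2,-11,0, -1,0,0.2,-11,0]'
```

```text
clock: 10.3
ee_pos: [499.4, -144.2, 179.7]
tool_rot: [0.112, 0.994, -0.001, 0.003]
wrist_force: [0.7, -0.8, -0.7]
opening: 0.5
grip_force: 0.0
```

```bash
python3 - <<'E'
import cv2
from h import *
from rig import ctrl
c=ctrl.camera("side");s=ctrl.observe()
print(s["clock"],s["ee_pos"],s["wrist_force"])
cv2.imwrite("pics/s4.png",cv2.resize(c["color"][150:250,220:350],None,fx=6,fy=6,interpolation=cv2.INTER_CUBIC))
E
```

```text
10.35 [ 498.39711598 -143.81176563  178.09610345] [-0.92498433 -0.23204349 -0.12099789]
```

View pics/s4.png

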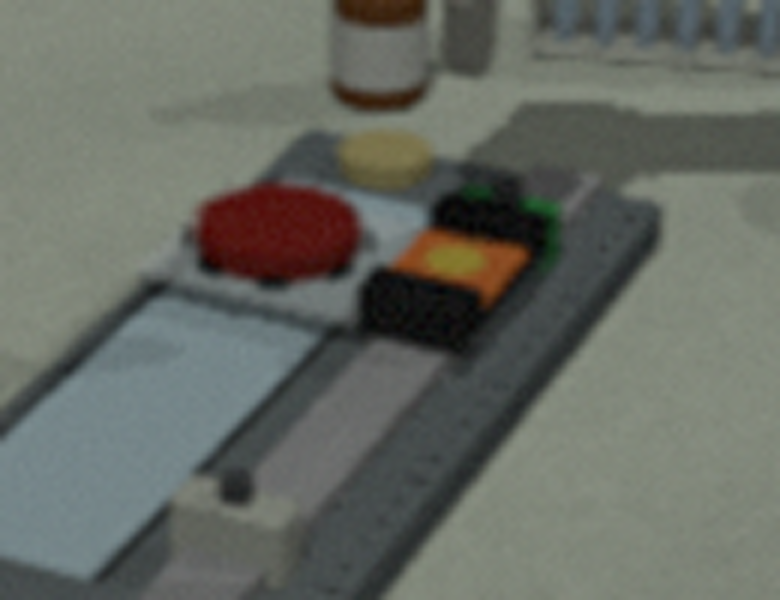

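The slider's end block abuts the green stop at about (500,215). The pad is up, the dish sits in its nest at (278,230), and the gripper is clear.

```bash
python3 -c "
from rig import ctrl
print(ctrl.sign_off())"
```

```text
the job is handed in; nothing more can be done
None
```

The slider is against the green stop with the pad up and the dish in its nest; I handed the job in at about 10.4 s, and no verdict was returned.

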